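# Clamp the loaded egg tray in the packing jig

### The job

Two small egg trays stand in the two bays of the packing jig; clamp down the one that has eggs in it, so that it is ready to be stamped. With your fingertips push that tray along its bay until it is fully home against the end stop, then flip the toggle lever behind it over towards the tray until it snaps down and its rubber foot holds the tray's rim. Do not pick anything up, and leave the empty tray, its lever and the other things on the table as they are.

Things in the scene. Friction and masses are not known exactly. Their poses are not given: they have to be found in the camera images.
- jig: fixed plywood plate 240 x 400 x 12 mm, x -115 to +125; origin under it on the table, x away from the robot to the end stops, y left. Two bays centred at y +62.5 (left), -62.5 (right) mm, 110 mm wide between rails 18 mm high (x -90 to +55), each ending at an aluminium stop 25 mm high, face at x +52; a toggle lever in a bracket 72 mm high stands behind it. A tray fully home has its centre at x = 0
- tray_full: dark plastic tray with four white eggs, 104 x 104 x 40 mm, about 0.3 kg, loose on the jig plate in either bay, 20 to 33 mm short of the end stop; slides easily between the rails. Origin at the centre of its underside (12 mm above the table), axes like the jig's. The 6 mm high top rim juts 4 mm beyond the flanks. The eggs sit tight and stand 25 mm above the rim
- tray_empty: same tray without eggs (four empty cups), loose in the other bay, to be left where it is; origin at the centre of its underside
- lever_left (a joint): angle of the left (jig +y) toggle lever: 0 open (handle leans 33 deg away from the tray, foot up), grows as the handle swings towards the tray (jig -x), axis along jig y. A spring drives it away from centre (0.60) either way: 0.5 N m (6 N at 80 mm) to start, none at 0.60, then it snaps by itself to about 1.15, foot pressing on a tray that is home; hard stop 1.23.
- lever_left_tip (a point): centre of the black ball (22 mm) ending the left (jig +y) lever's handle, 88 mm from the pivot axis; below it a black sleeve, 17 mm thick, runs down 32 mm, then a bare 10 mm steel rod. Lever open: 48 mm beyond the pivot (jig +x) and 74 mm above it; closed: 48 mm to the -x side, 74 mm above. Moves with the lever.
- lever_left_pivot (a point): point on the left (jig +y) lever's hinge axis, jig coordinates (74, +62.5, 62) mm; axes as the jig's
- foot_left (a point): rubber presser foot (12 mm diameter, 12 mm tall) at the end of the left (jig +y) lever's short arm, 31 mm from the pivot; this point is the centre of its sole. Closed on a tray that is home, it is at jig (43, +62.5, 52) mm
- lever_right (a joint): angle of the right (jig -y) toggle lever: 0 open (handle leans 33 deg away from the tray, foot up), grows as the handle swings towards the tray (jig -x), axis along jig y. A spring drives it away from centre (0.60) either way: 0.5 N m (6 N at 80 mm) to start, none at 0.60, then it snaps by itself to about 1.15, foot pressing on a tray that is home; hard stop 1.23.
- lever_right_tip (a point): centre of the black ball (22 mm) ending the right (jig -y) lever's handle, 88 mm from the pivot axis; below it a black sleeve, 17 mm thick, runs down 32 mm, then a bare 10 mm steel rod. Lever open: 48 mm beyond the pivot (jig +x) and 74 mm above it; closed: 48 mm to the -x side, 74 mm above. Moves with the lever.
- lever_right_pivot (a point): point on the right (jig -y) lever's hinge axis, jig coordinates (74, -62.5, 62) mm; axes as the jig's
- foot_right (a point): rubber presser foot (12 mm diameter, 12 mm tall) at the end of the right (jig -y) lever's short arm, 31 mm from the pivot; this point is the centre of its sole. Closed on a tray that is home, it is at jig (43, -62.5, 52) mm
- stamp: hand stamp, 34 mm wide foot, 66 mm high with a round wooden grip, loose on the jig's left wing, to be left alone; origin under its centre
- egg_cup: white china egg cup with an egg, 44 mm diameter, 70 mm high, loose on the jig's right wing, to be left alone; origin under its centre
- twine: spool of twine, 68 mm diameter, 82 mm high, loose, to be left alone; origin under its centre
- tea_cup: steel tumbler, 72 mm diameter, 85 mm high, loose, to be left alone; origin under its centre
- calculator: pocket calculator, 150 x 100 x 18 mm, loose, to be left alone; origin under its centre
- tape_roll: roll of clear tape lying flat, 90 mm diameter, 48 mm high, loose, to be left alone; origin under its centre
- ink_pad: flat steel ink pad tin, 70 x 110 x 18 mm, loose, to be left alone; origin under its centre

How it is judged:
On the way, in this order (a step that is already met when the one before it is completed fails the run):
1. the loaded tray is pushed home against its end stop (within 5 mm) while its lever is still open (x of tray_full in the frame of jig above -0.005 m and ((y of tray_full in the frame of jig above 0 m and value of joint lever_left below 0.5 rad) or (y of tray_full in the frame of jig below 0 m and value of joint lever_right below 0.5 rad))), for 0.2 s.
2. the lever behind the loaded tray has snapped over and its foot presses on the tray (((y of tray_full in the frame of jig above 0 m and (value of joint lever_left above 1.05 rad and contact force between lever_left and tray_full above 1 N) and value of joint lever_right below 0.2 rad) or (y of tray_full in the frame of jig below 0 m and (value of joint lever_right above 1.05 rad and contact force between lever_right and tray_full above 1 N) and value of joint lever_left below 0.2 rad))), for 0.2 s.
At the end, for the whole second after the job is handed in: the loaded tray stands flat and still within 5 mm of its end stop; the lever behind it is snapped over (beyond 1.05 rad) and its foot presses on the tray with more than 1 N; the other lever is still open (below 0.2 rad) and the empty tray within 10 mm of where it was (x of tray_full in the frame of jig above -0.005 m and ((y of tray_full in the frame of jig above 0 m and (value of joint lever_left above 1.05 rad and contact force between lever_left and tray_full above 1 N) and value of joint lever_right below 0.2 rad) or (y of tray_full in the frame of jig below 0 m and (value of joint lever_right above 1.05 rad and contact force between lever_right and tray_full above 1 N) and value of joint lever_left below 0.2 rad)) and angle between tray_full's own z axis and vertical below 0.05 rad and linear speed of tray_full below 0.01 m/s and distance of tray_empty from where it was at the start of the episode below 0.01 m); the robot touches nothing.
It fails at once if the loaded tray is lifted (over 12 mm) or tipped (over 0.15 rad) (height (world z) of tray_full above 0.024 m or angle between tray_full's own z axis and vertical above 0.15 rad).
It fails at once if the empty tray is moved by more than 10 mm (distance of tray_empty from where it was at the start of the episode above 0.01 m).
It fails at once if the lever behind the empty tray is flipped (past centre) ((y of tray_full in the frame of jig above 0 m and value of joint lever_right above 0.6 rad) or (y of tray_full in the frame of jig below 0 m and value of joint lever_left above 0.6 rad)).
It fails at once if another thing on the table is moved by more than 20 mm (distance of any of stamp, egg_cup, twine, tea_cup, calculator, tape_roll, ink_pad from where it was at the start of the episode above 0.02 m).
It also fails if it takes over 45 s, if anything falls off the work surface, if the arm or the gripper's body presses on something with over 40 N, if the wrist force passes 120 N, or if a joint passes its speed limit or range.

### The arm

A 6-joint arm with a two-finger parallel gripper is mounted at the origin on the work surface. World frame = base frame: x ahead of the robot, y to its left, z up, the work surface at z = 0. Lengths are in m, angles in rad, forces in N, time in s.
With the tool pointing down it reaches from about 0.35 to 0.85 m from the base axis. Payload 8.1 kg.
Tool frame: the origin (TCP) lies at the centre of the arm's flange, where the gripper is bolted on; the fingertips stand 186 mm ahead of it and the grasp point (between the pads) lies 167 mm ahead of it (robot.nose_length is the distance from the TCP to the fingertips, in m); z points along the fingers, x is the direction in which the jaws open and shut, and the axes are right-handed (so a half turn about z gives the same grasp; the last joint's range is limited). The gripper opens to 93 mm and grips with 3 to 60 N. Pads are 15 mm wide; open, the fingers measure 128 mm over their backs; the gripper's body (75 mm by 188 mm) begins 65 mm behind the grasp point.
Start: joints at [1.082, 0.13, 1.488, -0, 1.523, -0.085], TCP at [0.236, 0.552, 0.405] pointing down, gripper open.
Joint ranges: [-2.96, 2.96], [-0.89, 2.26], [0.02, 2.5], [-1.34, 4.48], [0, 2.73], [-2.66, 2.66]. Speed limits (rad/s): [2.39, 2.39, 2.79, 3.14, 3.14, 3.14].

### API

Orientations are given as a rotation vector (axis times angle).
In Python, from plant import robot gives the robot as it stands.
- The arm moves only by the tool arm_command, never from a script. Its argument "motion" is a list of rows, each an object with "slide": the shift along the tool's x, y, z each as a share of 0.4 m, from -1 to 1, a list of three; "turn": the turn, a rotation vector about the tool's x, y, z each as a share of 0.5 rad, from -1 to 1, a list of three. A call has exactly 5 rows; each row shifts and turns the commanded pose from where the row before left it, along the tool's axes as they then stand; what a row does not reach is not made up. A row lasts 1/12 s, in which the tool goes at most 41.7 mm and 7.16 degrees, less where a joint would pass 70% of its speed; a pose out of reach is approached as far as the arm can. A call with a number of a shift or a turn outside -1 to 1 is refused whole. A call with a gripper value outside its range is refused whole. "gripper" is the opening in per cent of the stroke, from 0 (shut) to 100 (fully open), set as the call begins (left out, the last holds). The fingers move at their own pace and stop on an object; "grip_force" is the grip in N (left out, the last holds). Time passes only in rows, so rows that do not move let the fingers close, or fill a call up. It gives the time, the measured TCP pose, the force and the opening at its end, in the units of the state.
- robot.read_state(): the state, without advancing time (a new reading comes with each control period).
- robot.read_camera(name): name is "scene" or "side" or "wrist"; returns a dict with "pixels" (420x560x3 uint8, blue, green, red), "intrinsics" (3x3 intrinsics, pixels), "T" (4x4, takes a point from camera to world coordinates). Camera axes: x right, y down, z forward; pixel columns grow to the right and rows downward; lengths in m; the calibration is good to about 2 mm. The wrist camera is an equidistant fisheye: a pixel r from the principal point sees the ray r / f radians off the axis. A picture is of the moment at which its call begins. There is no depth.
- robot.close_job(): hands the job in, once; it reports no verdict.
The state is a dict: "t": time; "q": joint angles; "dq": joint speeds; "joint_torque": joint torques, N m; "tool_pos": TCP position; "orientation": TCP orientation; "force": force on the tool from outside, world axes, zero at the start; "wrist_torque": the same for the moment, N m; "opening": finger opening in m.
Only numpy, scipy, OpenCV 4.12 (cv2) and the standard library are available. Lean on these libraries where they do the work, as an engineer would, in place of code of your own. Each camera call takes 0.05 s, during which the arm holds its last target.

## Working session

There is one attempt and no reset: what is moved stays moved. The work goes in short steps, Python scripts to look and compute and a tool call to move; the robot and the scene stay as the last step left them, time stands still between calls to the robot, and variables do not carry over. Pictures are saved under pics/ and viewed, and the job is handed in when it is done.

Besides the shell and the picture viewer there is one more tool, called after "Emit:" by a JSON object that holds its "name" and its "arguments", one argument or row to a line. arm_command: Moves the arm, as the interface text tells. Shift numbers are shares of 0.4 m and turn numbers shares of 0.5 rad, none past 1 either way. Its arguments: {"type":"object","properties":{"motion":{"type":"array","items":{"type":"object","properties":{"slide":{"type":"array","items":{"type":"number"}},"turn":{"type":"array","items":{"type":"number"}}}}},"gripper":{"type":"number"},"grip_force":{"type":"number"}},"required":["motion"]}

```bash
ls; mkdir -p pics; python3 - <<'E'
from plant import robot
import cv2,numpy as np,json
s=robot.read_state();print({k:np.round(v,3).tolist() for k,v in s.items()})
for n in ["scene","side","wrist"]:
    c=robot.read_camera(n);cv2.imwrite(f"pics/a_{n}.png",c["pixels"]);print(n,np.round(c["intrinsics"],1).tolist(),np.round(c["T"],4).tolist())
    np.savez(f"pics/a_{n}.npz",K=c["intrinsics"],T=c["T"],p=c["pixels"])
E
```

```text
pics
{'t': 0.0, 'q': [1.082, 0.131, 1.489, -0.0, 1.523, -0.085], 'dq': [0.001, -0.0, 0.001, 0.001, -0.001, 0.001], 'joint_torque': [-0.001, -55.985, -49.175, 0.077, 0.036, -0.0], 'tool_pos': [0.236, 0.552, 0.404], 'orientation': [2.621, 1.73, -0.002], 'force': [-0.231, 0.636, 0.085], 'wrist_torque': [0.044, -0.025, -0.063], 'opening': 0.093}
scene [[450.1, 0.0, 278.6], [0.0, 450.1, 213.4], [0.0, 0.0, 1.0]] [[-0.4114, 0.6805, -0.6064, 1.2545], [0.9114, 0.3042, -0.277, 0.3188], [-0.004, -0.6666, -0.7454, 1.015], [0.0, 0.0, 0.0, 1.0]]
side [[523.3, 0.0, 278.1], [0.0, 523.3, 213.1], [0.0, 0.0, 1.0]] [[0.9886, -0.0721, 0.132, 0.3545], [-0.1504, -0.4906, 0.8583, -1.0337], [0.0029, -0.8684, -0.4958, 0.6933], [0.0, 0.0, 0.0, 1.0]]
wrist [[325.2, 0.0, 278.5], [0.0, 325.2, 208.9], [0.0, 0.0, 1.0]] [[0.3922, 0.8821, 0.2609, 0.1632], [0.9199, -0.3756, -0.1131, 0.5827], [-0.0018, 0.2843, -0.9587, 0.3846], [0.0, 0.0, 0.0, 1.0]]
```

View pics/a_scene.png

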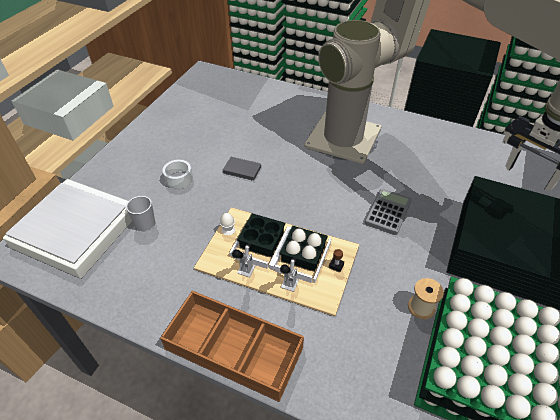

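View pics/a_side.png

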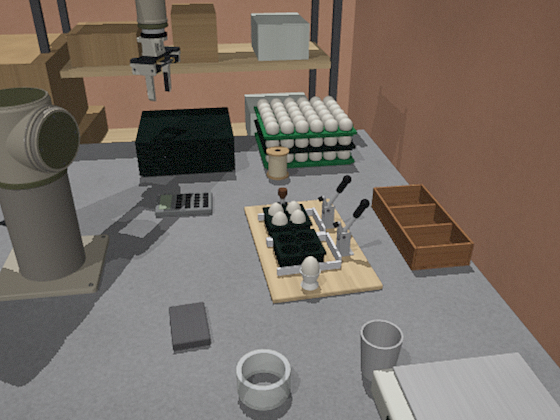

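View pics/a_wrist.png

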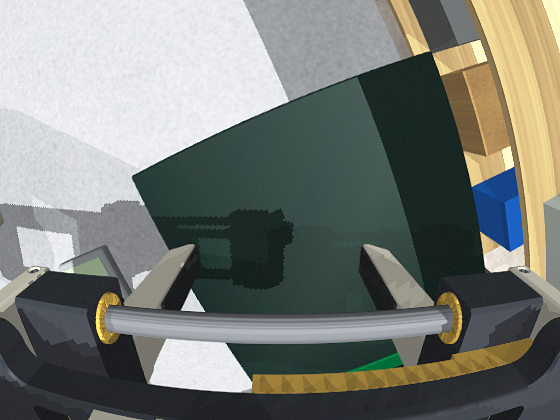

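```bash
python3 - <<'E'
import cv2
a=cv2.imread('pics/a_scene.png')[200:320,185:365];cv2.imwrite('pics/a_scene_c.png',cv2.resize(a,None,fx=4.4,fy=4.4,interpolation=cv2.INTER_CUBIC))
a=cv2.imread('pics/a_side.png')[165:300,235:385];cv2.imwrite('pics/a_side_c.png',cv2.resize(a,None,fx=4.4,fy=4.4,interpolation=cv2.INTER_CUBIC))
E
```

```text
(no output)
```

View pics/a_scene_c.png

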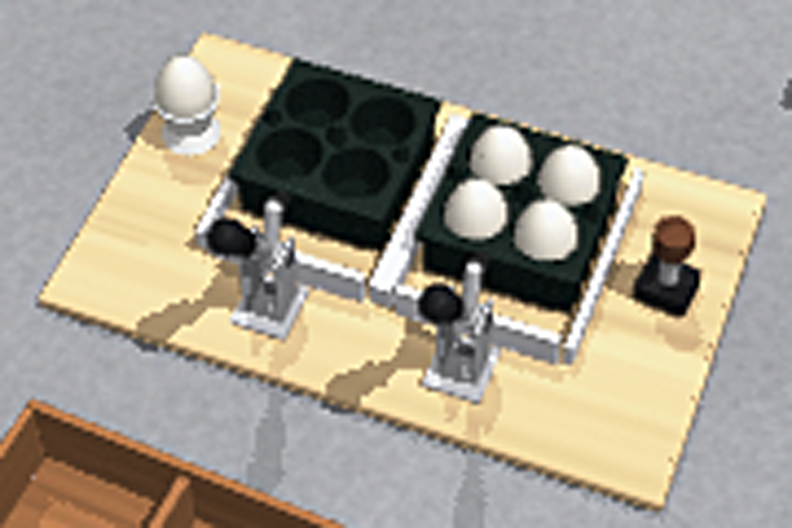

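View pics/a_side_c.png

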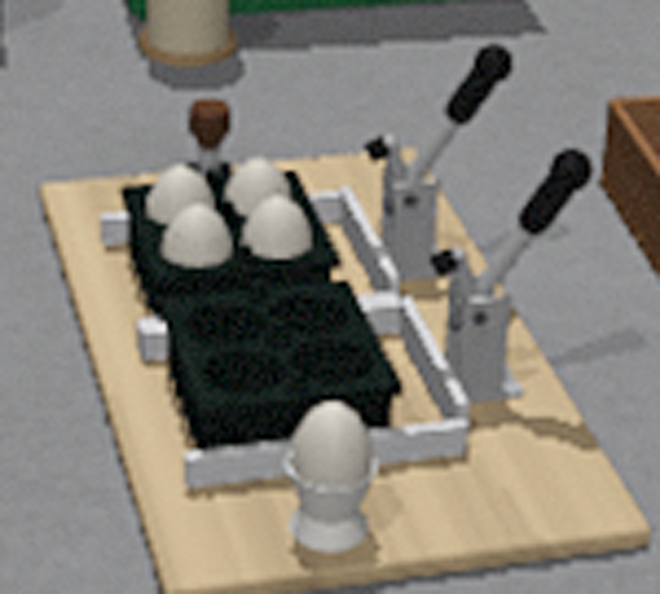

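```bash
cat > h.py <<'E'
import numpy as np,cv2
def load(n):
    d=np.load(n);return d['K'],d['T'],d['p']
def proj(K,T,P):
    P=np.atleast_2d(P);c=(P-T[:3,3])@T[:3,:3];return c[:,:2]/c[:,2:]*[K[0,0],K[1,1]]+K[:2,2]
def ray(K,T,uv):
    d=T[:3,:3]@np.array([(uv[0]-K[0,2])/K[0,0],(uv[1]-K[1,2])/K[1,1],1]);return T[:3,3],d/np.linalg.norm(d)
def rayf(K,T,uv):
    v=np.array([uv[0]-K[0,2],uv[1]-K[1,2]]);r=np.hypot(*v);a=r/K[0,0]
    d=T[:3,:3]@np.r_[np.sin(a)*v/r,np.cos(a)];return T[:3,3],d
def tri(rs):
    A=sum(np.eye(3)-np.outer(d,d) for o,d in rs);b=sum((np.eye(3)-np.outer(d,d))@o for o,d in rs)
    p=np.linalg.solve(A,b);return p,[np.linalg.norm((np.eye(3)-np.outer(d,d))@(p-o)) for o,d in rs]
def plane(r,z):
    o,d=r;return o+d*(z-o[2])/d[2]
def projf(K,T,P):
    P=np.atleast_2d(P);c=(P-T[:3,3])@T[:3,:3];a=np.arctan2(np.hypot(c[:,0],c[:,1]),c[:,2]);u=c[:,:2]/np.linalg.norm(c[:,:2],axis=1,keepdims=True)
    return u*(a*K[0,0])[:,None]+K[:2,2]
E
python3 - <<'E'
from h import *
from scipy.optimize import least_squares
S=load('pics/a_scene.npz');D=load('pics/a_side.npz')
sc=lambda u:np.array(u)/4.4+[185-.4,200-.4]
sd=lambda u:np.array(u)/4.4+[235-.4,165-.4]
obs=[(S,sc(p),j) for p,j in [((200,35),(-115,-200,12)),((768,190),(-115,200,12)),((662,500),(125,200,12)),((38,302),(125,-200,12)),((440,303),(122,62.5,136)),((230,238),(122,-62.5,136))]]
obs+=[(D,sd(p),j) for p,j in [((42,185),(-115,200,12)),((410,150),(125,200,12)),((650,540),(125,-200,12)),((163,590),(-115,-200,12)),((492,62),(122,62.5,136)),((572,168),(122,-62.5,136))]]
def W(p,j):
    c,s=np.cos(p[2]),np.sin(p[2]);j=np.array(j)/1000;return np.array([p[0]+c*j[0]-s*j[1],p[1]+s*j[0]+c*j[1],j[2]])
f=lambda p:np.concatenate([proj(o[0],o[1],W(p,j))[0]-u for o,u,j in obs])
r=least_squares(f,[.6,.1,0],loss='soft_l1');print(r.x,np.degrees(r.x[2]));print(np.round(f(r.x).reshape(-1,2),1))
for a,b in [((440,303),(492,62)),((230,238),(572,168))]:
    print(tri([ray(*S[:2],sc(a)),ray(*D[:2],sd(b))]))
p=r.x
print('ball pred',W(p,(122,62.5,136)),W(p,(122,-62.5,136)))
# tray rims z=52
def J(w): 
    c,s=np.cos(p[2]),np.sin(p[2]);d=w[:2]-p[:2];return np.array([c*d[0]+s*d[1],-s*d[0]+c*d[1]])*1000
for n,q in [('fullnearR',(470,115)),('farL',(575,282)),('farR',(415,240)),('nearL',(632,158))]:
    print(n,J(plane(ray(*S[:2],sc(q)),.052)))
for n,q in [('nearL',(125,190)),('farR',(335,265)),('nearR',(145,285)), ]:
    print(n,J(plane(ray(*D[:2],sd(q)),.052)))
E
```

```text
[0.57420512 0.00601823 0.05931154] 3.3983008262829424
[[ 0.1 -1.5]
 [-0.2  0.1]
 [ 0.2  0.8]
 [-0.7 -1.2]
 [-0.4 -0.2]
 [-0.9 -0.5]
 [-1.5 -0.9]
 [ 0.5 -1.4]
 [ 0.6 -3.6]
 [ 0.6 -0.1]
 [-0.3 -0.4]
 [-0.6 -0.4]]
(array([0.69266819, 0.0762908 , 0.13505344]), [np.float64(0.0007011119099065067), np.float64(0.000701111909906632)])
(array([ 0.70058214, -0.04740679,  0.13458188]), [np.float64(0.0012339628645104527), np.float64(0.0012339628645104714)])
ball pred [0.6922858 0.0756401 0.136    ] [ 0.69969539 -0.0491401   0.136     ]
fullnearR [-75.1030954   11.16645346]
farL [ 24.89185662 113.33078286]
farR [29.58126867 13.60187603]
nearL [-77.77070037 117.71765466]
nearL [-76.20590595 107.30341475]
farR [19.60495884  2.31927162]
nearR [-84.92041452   2.98899428]
```

```bash
cat >> h.py <<'E'
from scipy.spatial.transform import Rotation as R
JP=np.array([0.5742,0.0060]);JY=0.0593
NOSE=.186
def jw(j): # jig mm->world
    c,s=np.cos(JY),np.sin(JY);return np.array([JP[0]+(c*j[0]-s*j[1])/1e3,JP[1]+(s*j[0]+c*j[1])/1e3,j[2]/1e3])
def wj(w):
    c,s=np.cos(JY),np.sin(JY);d=np.array(w[:2])-JP;return np.array([c*d[0]+s*d[1],-s*d[0]+c*d[1],w[2]])*1e3
def Rt(tilt): # tips forward by tilt, tool x=jig y, tool y=jig x
    c,s=np.cos(JY),np.sin(JY)
    B=np.array([[-s,c,0],[c,s,0],[0,0,-1.]]).T
    return B@R.from_rotvec([-tilt,0,0]).as_matrix()
def tcp(tip,tilt): return jw(tip)-NOSE*Rt(tilt)[:,2]
def show(s):
    M=R.from_rotvec(s['orientation']).as_matrix();t=np.array(s['tool_pos'])+NOSE*M[:,2]
    print('t %.2f tip jig'%s['t'],np.round(wj(t),1),'F jig',np.round(R.from_rotvec([0,0,-JY]).apply(s['force']),2),'open',round(s['opening'],4));return M
def plan(s,tip,tilt,n,turnfirst=False):
    M=R.from_rotvec(s['orientation']).as_matrix();p=np.array(s['tool_pos']);Q=tcp(tip,tilt);M1=Rt(tilt)
    rv=R.from_matrix(M.T@M1).as_rotvec()
    print('total turn shares',np.round(rv/.5,3),'slide shares no-turn frame',np.round(M.T@(Q-p)/.4,3),'in final frame',np.round(M1.T@(Q-p)/.4,3))
    X=M
    for i in range(n):
        d=(Q-p)/n;print(np.round(X.T@d/.4,3),np.round(rv/.5/n,3));X=X@R.from_rotvec(rv/n).as_matrix()
E
python3 - <<'E'
from h import *
from plant import robot
s=robot.read_state();show(s)
plan(s,(-125,62.5,150),0,15)
E
```

```text
t 0.15 tip jig [-305.8  564.5  217.9] F jig [-0.8  -0.54 -0.08] open 0.0932
total turn shares [-0.001  0.003 -0.926] slide shares no-turn frame [-0.921  0.965  0.171] in final frame [-1.255  0.452  0.17 ]
[-0.061  0.064  0.011] [-0.     0.    -0.062]
[-0.063  0.062  0.011] [-0.     0.    -0.062]
[-0.065  0.06   0.011] [-0.     0.    -0.062]
[-0.067  0.058  0.011] [-0.     0.    -0.062]
[-0.069  0.056  0.011] [-0.     0.    -0.062]
[-0.071  0.054  0.011] [-0.     0.    -0.062]
[-0.072  0.052  0.011] [-0.     0.    -0.062]
[-0.074  0.05   0.011] [-0.     0.    -0.062]
[-0.075  0.047  0.011] [-0.     0.    -0.062]
[-0.077  0.045  0.011] [-0.     0.    -0.062]
[-0.078  0.043  0.011] [-0.     0.    -0.062]
[-0.079  0.04   0.011] [-0.     0.    -0.062]
[-0.081  0.038  0.011] [-0.     0.    -0.062]
[-0.082  0.035  0.011] [-0.     0.    -0.062]
[-0.083  0.033  0.011] [-0.     0.    -0.062]
```

Emit:
{"name": "arm_command", "arguments": {
  "motion": [
    {"slide": [-0.06,0.06,0],"turn": [0,0,-0.185]},
    {"slide": [-0.065,0.055,0],"turn": [0,0,-0.185]},
    {"slide": [-0.07,0.05,0],"turn": [0,0,-0.185]},
    {"slide": [-0.075,0.04,0],"turn": [0,0,-0.185]},
    {"slide": [-0.08,0.03,0],"turn": [0,0,-0.186]}
  ],
  "gripper": 0,
  "grip_force": 20
}}

```text
t: 0.57
tool_pos: [0.298, 0.3915, 0.4043]
orientation: [2.149, 2.291, -0.001]
force: [0.4, -0.9, 0.1]
opening: 0.064
```

```bash
python3 - <<'E'
from h import *
from plant import robot
s=robot.read_state();show(s)
plan(s,(-125,62.5,150),0,1)
E
```

```text
t 0.57 tip jig [-252.9  401.1  218.3] F jig [ 0.35 -0.96  0.12] open 0.064
total turn shares [-0.001  0.001  0.01 ] slide shares no-turn frame [-0.848  0.315  0.171] in final frame [-0.847  0.32   0.171]
[-0.848  0.315  0.171] [-0.001  0.001  0.01 ]
```

Emit:
{"name": "arm_command", "arguments": {
  "motion": [
    {"slide": [-0.085,0.032,0.01]},
    {"slide": [-0.085,0.032,0.01]},
    {"slide": [-0.085,0.032,0.01]},
    {"slide": [-0.085,0.032,0.01]},
    {"slide": [-0.085,0.032,0.01]}
  ]
}}

```text
invalid input at $.motion[0]: expected keys slide, turn
```

Emit:
{"name": "arm_command", "arguments": {
  "motion": [
    {"slide": [-0.085,0.032,0.02]},
    {"slide": [-0.085,0.032,0.02]},
    {"slide": [-0.085,0.032,0.02]},
    {"slide": [-0.085,0.032,0.02]},
    {"slide": [-0.06,0.02,0.02]}
  ]
}}

```text
invalid input at $.motion[0]: expected keys slide, turn
```

```bash
python3 - <<'E'
from h import *
from plant import robot
c=robot.read_camera("wrist");cv2.imwrite("pics/b_wrist.png",c["pixels"]);np.savez("pics/b_wrist.npz",K=c["intrinsics"],T=c["T"],p=c["pixels"])
s=robot.read_state();show(s)
plan(s,(-125,62.5,150),0,1)
c=robot.read_camera("side");cv2.imwrite("pics/b_side.png",c["pixels"])
E
```

```text
t 0.62 tip jig [-251.4  396.4  218.1] F jig [ 4.64  0.45 -0.49] open 0.0605
total turn shares [0.    0.008 0.027] slide shares no-turn frame [-0.84   0.305  0.174] in final frame [-0.837  0.316  0.17 ]
[-0.84   0.305  0.174] [0.    0.008 0.027]
```

View pics/b_wrist.png

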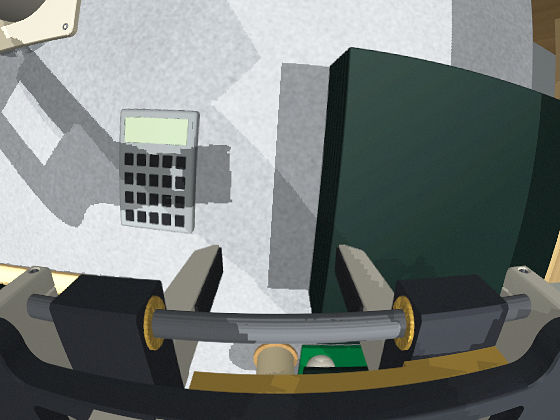

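View pics/b_side.png

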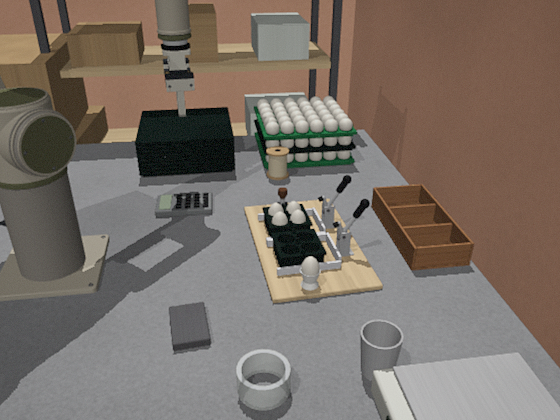

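Emit:
{"name": "arm_command", "arguments": {
  "motion": [
    {"slide": [-0.085,0.032,0.01],"turn": [0,0,0]},
    {"slide": [-0.085,0.032,0.01],"turn": [0,0,0]},
    {"slide": [-0.085,0.032,0.01],"turn": [0,0,0]},
    {"slide": [-0.085,0.032,0.01],"turn": [0,0,0]},
    {"slide": [-0.085,0.032,0.01],"turn": [0,0,0]}
  ]
}}

```text
t: 1.08
tool_pos: [0.3719, 0.226, 0.3845]
orientation: [-2.155, -2.286, -0.001]
force: [1.2, 0.0, -0.4]
opening: 0.0228
```

Emit:
{"name": "arm_command", "arguments": {
  "motion": [
    {"slide": [-0.085,0.032,0.02],"turn": [0,0,0]},
    {"slide": [-0.085,0.032,0.02],"turn": [0,0,0]},
    {"slide": [-0.085,0.032,0.02],"turn": [0,0,0]},
    {"slide": [-0.085,0.032,0.02],"turn": [0,0,0]},
    {"slide": [-0.06,0.02,0.02],"turn": [0,0,0]}
  ]
}}

```text
t: 1.5
tool_pos: [0.4412, 0.0687, 0.3445]
orientation: [2.157, 2.283, 0.001]
force: [0.3, -0.1, 0.2]
opening: 0.0007
```

```bash
python3 - <<'E'
from h import *
from plant import robot
c=robot.read_camera("wrist");cv2.imwrite("pics/c_wrist.png",c["pixels"]);np.savez("pics/c_wrist.npz",K=c["intrinsics"],T=c["T"],p=c["pixels"])
c=robot.read_camera("side");cv2.imwrite("pics/c_side.png",c["pixels"])
s=robot.read_state();show(s)
plan(s,(-125,62.5,150),0,1)
E
```

```text
t 1.60 tip jig [-129.7   69.9  157.2] F jig [-0.24  0.35  0.15] open 0.0011
total turn shares [-0.004  0.002 -0.01 ] slide shares no-turn frame [-0.019  0.011  0.018] in final frame [-0.019  0.011  0.018]
[-0.019  0.011  0.018] [-0.004  0.002 -0.01 ]
```

View pics/c_wrist.png

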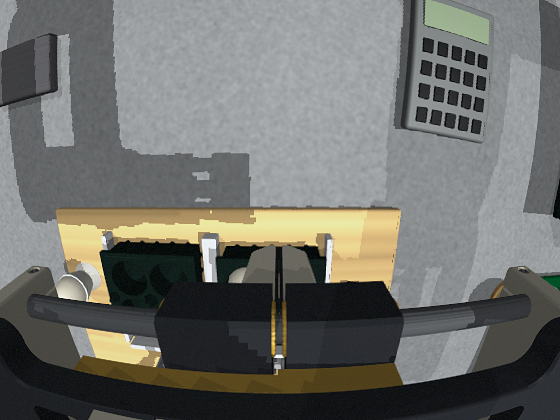

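View pics/c_side.png

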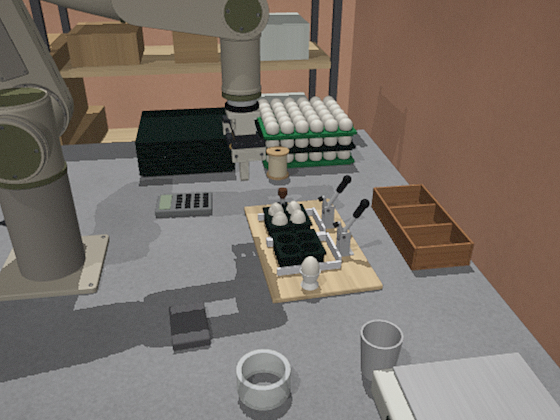

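```bash
python3 - <<'E'
import cv2
a=cv2.imread('pics/c_wrist.png')[195:300,40:420];cv2.imwrite('pics/c_wrist_c.png',cv2.resize(a,None,fx=2.1,fy=2.1,interpolation=cv2.INTER_CUBIC))
a=a[30:80,160:300];cv2.imwrite('pics/c_wrist_d.png',cv2.resize(a,None,fx=5,fy=5,interpolation=cv2.INTER_CUBIC))
E
python3 - <<'E'
from h import *
K,T,p=load('pics/c_wrist.npz')
for q,z in [((57,210),.012),((400,209),.012)]: print(wj(plane(rayf(K,T,q),z)))
E
```

```text
[-113.6778182  -194.94833353   12.        ]
[-114.42462561  198.45589468   12.        ]
```

View pics/c_wrist_c.png

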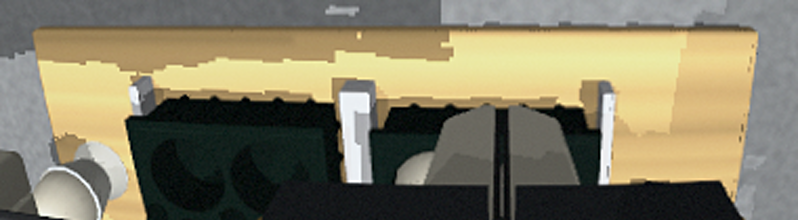

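View pics/c_wrist_d.png

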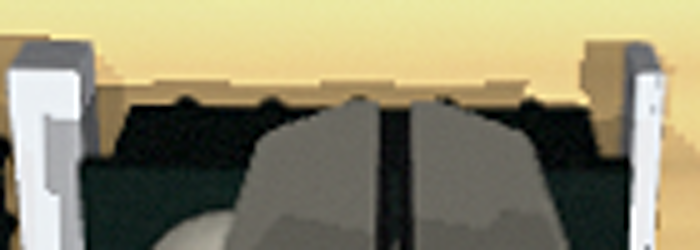

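```bash
python3 - <<'E'
from h import *
K,T,p=load('pics/c_wrist.npz')
f=lambda x,y:(200+x/5-.4,225+y/5-.4)
for n,q,z in [('rimtopL',f(82,168),.052),('rimtopR',f(626,172),.052),('rimbot',f(84,158),.046),('rimbotR',f(626,160),.046),('baseL',f(130,105),.012),('baseR',f(585,108),.012),('rail',f(10,72),.03),('railR in',f(632,72),.03)]: print(n,wj(plane(rayf(K,T,q),z)))
E
```

```text
rimtopL [-78.44579236  11.7074504   52.        ]
rimtopR [-77.77791057 113.51534808  52.        ]
rimbot [-77.73375881  10.96516939  46.        ]
rimbotR [-77.45657179 114.32308421  46.        ]
baseL [-74.41278954  14.52672293  12.        ]
baseR [-73.7856899  110.30248091  12.        ]
rail [-88.87456268  -6.28603995  30.        ]
railR in [-89.09510357 117.06452812  30.        ]
```

```bash
python3 - <<'E'
from h import *
from plant import robot
s=robot.read_state()
plan(s,(-110,62.5,100),0.35,5)
E
```

```text
total turn shares [-0.704  0.003 -0.01 ] slide shares no-turn frame [-0.019 -0.111  0.171] in final frame [-0.019 -0.163  0.123]
[-0.004 -0.022  0.034] [-0.141  0.001 -0.002]
[-0.004 -0.024  0.033] [-0.141  0.001 -0.002]
[-0.004 -0.027  0.031] [-0.141  0.001 -0.002]
[-0.004 -0.029  0.029] [-0.141  0.001 -0.002]
[-0.004 -0.031  0.027] [-0.141  0.001 -0.002]
```

Emit:
{"name": "arm_command", "arguments": {
  "motion": [
    {"slide": [-0.004,-0.022,0.034],"turn": [-0.14,0,0]},
    {"slide": [-0.004,-0.024,0.033],"turn": [-0.14,0,0]},
    {"slide": [-0.004,-0.027,0.031],"turn": [-0.14,0,0]},
    {"slide": [-0.004,-0.029,0.029],"turn": [-0.14,0,0]},
    {"slide": [-0.003,-0.031,0.027],"turn": [-0.14,0,0]}
  ]
}}

```text
t: 2.02
tool_pos: [0.3962, 0.0615, 0.2755]
orientation: [1.973, 2.093, 0.375]
force: [0.7, -0.5, 0.0]
opening: 0.0008
```

```bash
python3 - <<'E'
from h import *
from plant import robot
s=robot.read_state();show(s)
plan(s,(-105,62.5,27),0.35,4)
E
```

```text
t 2.02 tip jig [-110.    66.1  101. ] F jig [ 0.64 -0.5   0.04] open 0.0008
total turn shares [ 0.007 -0.002 -0.002] slide shares no-turn frame [-0.009 -0.051  0.178] in final frame [-0.009 -0.05   0.178]
[-0.002 -0.013  0.044] [ 0.002 -0.001 -0.   ]
[-0.002 -0.013  0.044] [ 0.002 -0.001 -0.   ]
[-0.002 -0.013  0.045] [ 0.002 -0.001 -0.   ]
[-0.002 -0.013  0.045] [ 0.002 -0.001 -0.   ]
```

Emit:
{"name": "arm_command", "arguments": {
  "motion": [
    {"slide": [-0.002,-0.013,0.044],"turn": [0,0,0]},
    {"slide": [-0.002,-0.013,0.044],"turn": [0,0,0]},
    {"slide": [-0.002,-0.013,0.044],"turn": [0,0,0]},
    {"slide": [-0.002,-0.012,0.044],"turn": [0,0,0]},
    {"slide": [0,0,0],"turn": [0,0,0]}
  ]
}}

```text
t: 2.43
tool_pos: [0.3999, 0.0585, 0.1994]
orientation: [1.978, 2.098, 0.366]
force: [-1.0, 0.2, -1.0]
opening: 0.0007
```

```bash
python3 - <<'E'
from h import *
from plant import robot
s=robot.read_state();show(s)
c=robot.read_camera("side");cv2.imwrite("pics/d_side.png",cv2.resize(c["pixels"][150:310,200:400],None,fx=3.5,fy=3.5,interpolation=cv2.INTER_CUBIC))
plan(s,(-85,62.5,27),0.35,1)
E
```

```text
t 2.43 tip jig [-108.1   63.    24.3] F jig [-1.03  0.3  -0.97] open 0.0007
total turn shares [-0.012 -0.003 -0.001] slide shares no-turn frame [-0.001  0.054  0.013] in final frame [-0.001  0.054  0.014]
[-0.001  0.054  0.013] [-0.012 -0.003 -0.001]
```

View pics/d_side.png

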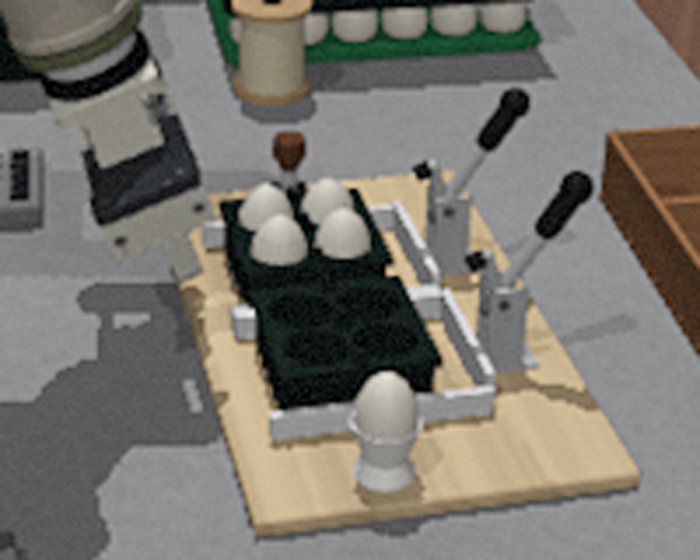

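Emit:
{"name": "arm_command", "arguments": {
  "motion": [
    {"slide": [0,0.011,0.003],"turn": [0,0,0]},
    {"slide": [0,0.011,0.003],"turn": [0,0,0]},
    {"slide": [0,0.011,0.003],"turn": [0,0,0]},
    {"slide": [0,0.011,0.004],"turn": [0,0,0]},
    {"slide": [0,0.011,0.004],"turn": [0,0,0]}
  ]
}}

```text
t: 2.9
tool_pos: [0.4256, 0.0592, 0.2049]
orientation: [1.974, 2.094, 0.372]
force: [-2.4, -0.8, 1.6]
opening: 0.0004
```

Emit:
{"name": "arm_command", "arguments": {
  "motion": [
    {"slide": [0,0.008,0.003],"turn": [0,0,0]},
    {"slide": [0,0.008,0.003],"turn": [0,0,0]},
    {"slide": [0,0.008,0.003],"turn": [0,0,0]},
    {"slide": [0,0.008,0.003],"turn": [0,0,0]},
    {"slide": [0,0.008,0.003],"turn": [0,0,0]}
  ]
}}

```text
t: 3.32
tool_pos: [0.442, 0.0601, 0.2037]
orientation: [1.975, 2.095, 0.37]
force: [-1.9, 0.0, 1.5]
opening: 0.0001
```

```bash
python3 - <<'E'
from h import *
from plant import robot
s=robot.read_state();show(s)
c=robot.read_camera("side");cv2.imwrite("pics/e_side.png",cv2.resize(c["pixels"][150:310,200:400],None,fx=3.5,fy=3.5,interpolation=cv2.INTER_CUBIC))
show(robot.read_state())
E
```

```text
t 3.32 tip jig [-65.1  61.8  28.9] F jig [-1.89  0.14  1.45] open 0.0001
t 3.37 tip jig [-64.5  61.8  29.2] F jig [-0.75 -0.05 -0.11] open 0.0006
```

View pics/e_side.png

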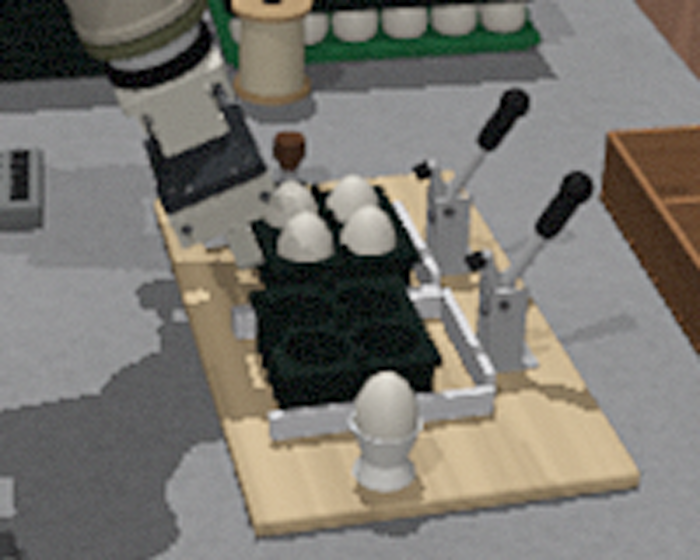

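Emit:
{"name": "arm_command", "arguments": {
  "motion": [
    {"slide": [0,0.004,0.002],"turn": [0,0,0]},
    {"slide": [0,0.004,0.002],"turn": [0,0,0]},
    {"slide": [0,0.004,0.002],"turn": [0,0,0]},
    {"slide": [0,0.004,0.002],"turn": [0,0,0]},
    {"slide": [0,0.003,0.001],"turn": [0,0,0]}
  ]
}}

```text
t: 3.78
tool_pos: [0.4502, 0.0606, 0.203]
orientation: [1.974, 2.095, 0.37]
force: [-1.4, 0.9, 1.3]
opening: 0.0003
```

```bash
python3 - <<'E'
from h import *
from plant import robot
s=robot.read_state();show(s)
c=robot.read_camera("side");cv2.imwrite("pics/f_side.png",cv2.resize(c["pixels"][170:260,250:370],None,fx=6,fy=6,interpolation=cv2.INTER_CUBIC))
show(robot.read_state())
E
```

```text
t 3.78 tip jig [-56.7  61.8  28.3] F jig [-1.36  1.    1.35] open 0.0003
t 3.83 tip jig [-56.6  61.8  28.3] F jig [-2.46 -0.54  0.74] open 0.0006
```

View pics/f_side.png

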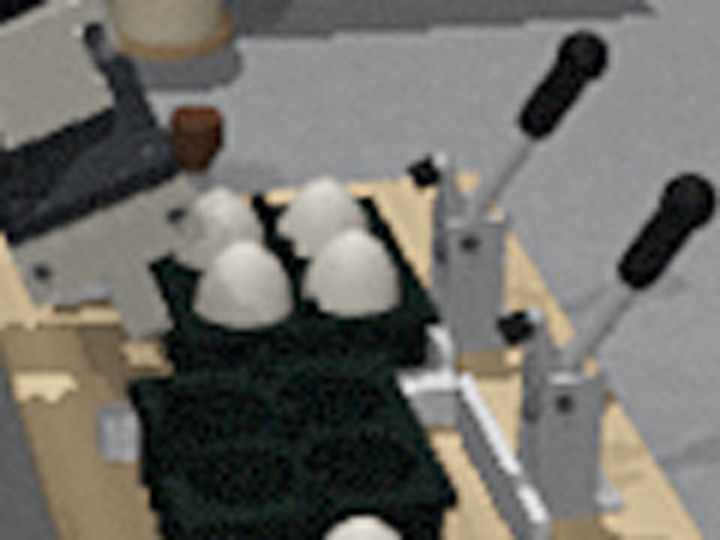

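Emit:
{"name": "arm_command", "arguments": {
  "motion": [
    {"slide": [0,0.002,0.001],"turn": [0,0,0]},
    {"slide": [0,0.002,0.001],"turn": [0,0,0]},
    {"slide": [0,0.002,0.001],"turn": [0,0,0]},
    {"slide": [0,0,0],"turn": [0,0,0]},
    {"slide": [0,0,0],"turn": [0,0,0]}
  ]
}}

```text
t: 4.25
tool_pos: [0.4528, 0.0607, 0.2028]
orientation: [1.974, 2.095, 0.371]
force: [-0.9, -0.1, 1.4]
opening: 0.0007
```

```bash
python3 - <<'E'
from h import *
from plant import robot
show(robot.read_state())
E
```

```text
t 4.25 tip jig [-54.1  61.8  28.1] F jig [-0.92 -0.04  1.39] open 0.0007
```

Emit:
{"name": "arm_command", "arguments": {
  "motion": [
    {"slide": [0,0.002,0.001],"turn": [0,0,0]},
    {"slide": [0,0.002,0.001],"turn": [0,0,0]},
    {"slide": [0,0.001,0],"turn": [0,0,0]},
    {"slide": [0,0,0],"turn": [0,0,0]},
    {"slide": [0,0,0],"turn": [0,0,0]}
  ]
}}

```text
t: 4.67
tool_pos: [0.4546, 0.0609, 0.2025]
orientation: [1.975, 2.096, 0.369]
force: [-6.8, 0.8, 3.6]
opening: 0.0005
```

```bash
python3 - <<'E'
from h import *
from plant import robot
show(robot.read_state())
E
```

```text
t 4.67 tip jig [-52.6  61.9  27.7] F jig [-6.73  1.17  3.62] open 0.0005
```

Emit:
{"name": "arm_command", "arguments": {
  "motion": [
    {"slide": [0,0.001,0],"turn": [0,0,0]},
    {"slide": [0,0.001,0],"turn": [0,0,0]},
    {"slide": [0,0,0],"turn": [0,0,0]},
    {"slide": [0,0,0],"turn": [0,0,0]},
    {"slide": [0,0,0],"turn": [0,0,0]}
  ]
}}

```text
t: 5.08
tool_pos: [0.455, 0.0609, 0.2025]
orientation: [1.975, 2.096, 0.368]
force: [-9.9, -0.1, 7.3]
opening: 0.0006
```

```bash
python3 - <<'E'
from h import *
from plant import robot
show(robot.read_state())
for n in ["side","scene"]:
    c=robot.read_camera(n);np.savez(f"pics/g_{n}.npz",K=c["intrinsics"],T=c["T"],p=c["pixels"])
    a=c["pixels"][170:260,250:370] if n=="side" else c["pixels"][200:320,205:365]
    cv2.imwrite(f"pics/g_{n}.png",cv2.resize(a,None,fx=4.5,fy=4.5,interpolation=cv2.INTER_CUBIC))
show(robot.read_state())
E
```

```text
t 5.08 tip jig [-52.4  61.9  27.6] F jig [-9.85  0.44  7.31] open 0.0006
t 5.18 tip jig [-52.4  61.9  27.6] F jig [-10.24   0.93   6.35] open 0.0004
```

View pics/g_scene.png

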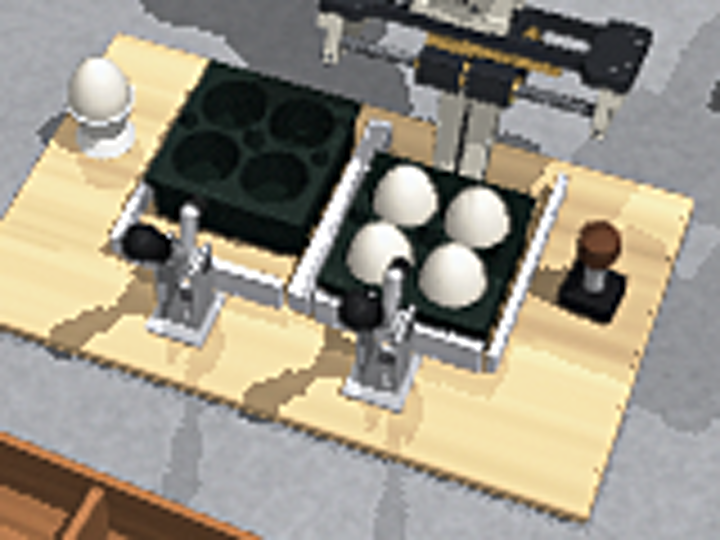

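View pics/g_side.png

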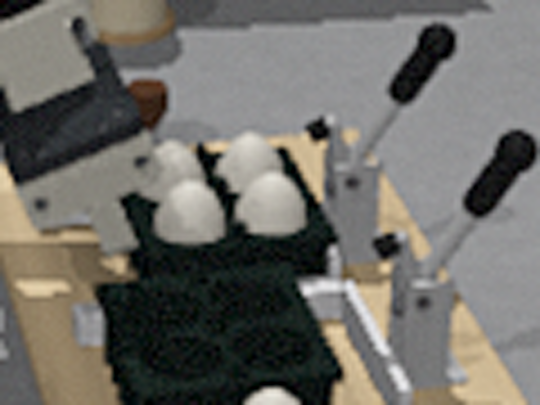

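Emit:
{"name": "arm_command", "arguments": {
  "motion": [
    {"slide": [0,-0.01,-0.003],"turn": [0,0,0]},
    {"slide": [0,-0.02,-0.007],"turn": [0,0,0]},
    {"slide": [0,-0.03,-0.011],"turn": [0,0,0]},
    {"slide": [0,-0.035,-0.03],"turn": [0,0,0]},
    {"slide": [0,-0.02,-0.06],"turn": [0,0,0]}
  ]
}}

```text
t: 5.6
tool_pos: [0.3952, 0.0574, 0.2261]
orientation: [1.977, 2.098, 0.365]
force: [-1.3, 0.7, -0.1]
opening: -0.0
```

Emit:
{"name": "arm_command", "arguments": {
  "motion": [
    {"slide": [0,0.03,-0.08],"turn": [0.14,0,0]},
    {"slide": [0,0.03,-0.08],"turn": [0.14,0,0]},
    {"slide": [0,0.03,-0.08],"turn": [0.14,0,0]},
    {"slide": [0,0.03,-0.08],"turn": [0.14,0,0]},
    {"slide": [0,0.03,-0.08],"turn": [0.14,0,0]}
  ]
}}

```text
t: 6.02
tool_pos: [0.4224, 0.059, 0.3994]
orientation: [-2.154, -2.286, 0.001]
force: [0.9, -0.2, -0.5]
opening: 0.0007
```

```bash
python3 - <<'E'
from h import *
from plant import robot
c=robot.read_camera("side");cv2.imwrite("pics/h_side.png",c["pixels"])
c=robot.read_camera("scene");cv2.imwrite("pics/h_scene.png",cv2.resize(c["pixels"][200:320,205:365],None,fx=4.5,fy=4.5,interpolation=cv2.INTER_CUBIC))
np.savez(f"pics/h_scene.npz",K=c["intrinsics"],T=c["T"],p=c["pixels"])
s=robot.read_state();show(s);
print(wj((0.69266819, 0.0762908 , 0.13505344)),wj((0.70058214, -0.04740679,  0.13458188)))
plan(s,(165,62.5,200),0,10)
E
```

```text
t 6.12 tip jig [-144.3   61.6  217.5] F jig [ 1.36  0.28 -0.81] open 0.0005
[122.42575687  63.14620069 135.05344   ] [122.9948275 -60.8029846 134.58188  ]
total turn shares [ 0.015  0.001 -0.001] slide shares no-turn frame [0.002 0.776 0.049] in final frame [0.002 0.777 0.044]
[0.    0.078 0.005] [ 0.002  0.    -0.   ]
[0.    0.078 0.005] [ 0.002  0.    -0.   ]
[0.    0.078 0.005] [ 0.002  0.    -0.   ]
[0.    0.078 0.005] [ 0.002  0.    -0.   ]
[0.    0.078 0.005] [ 0.002  0.    -0.   ]
[0.    0.078 0.005] [ 0.002  0.    -0.   ]
[0.    0.078 0.005] [ 0.002  0.    -0.   ]
[0.    0.078 0.005] [ 0.002  0.    -0.   ]
[0.    0.078 0.004] [ 0.002  0.    -0.   ]
[0.    0.078 0.004] [ 0.002  0.    -0.   ]
```

View pics/h_side.png

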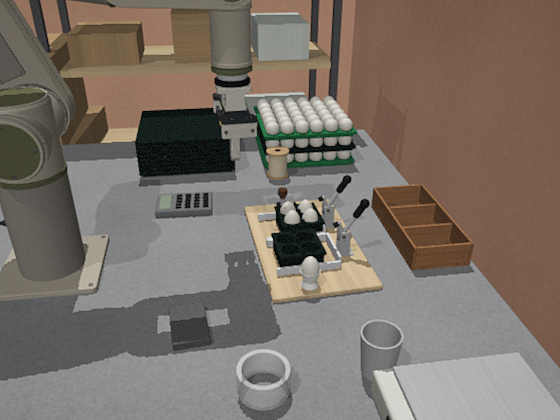

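View pics/h_scene.png

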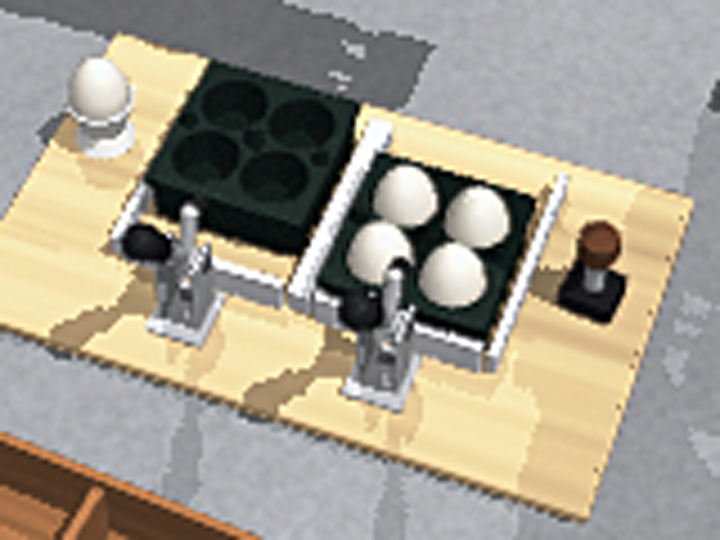

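Emit:
{"name": "arm_command", "arguments": {
  "motion": [
    {"slide": [0,0.078,0.002],"turn": [0,0,0]},
    {"slide": [0,0.078,0.002],"turn": [0,0,0]},
    {"slide": [0,0.078,0.002],"turn": [0,0,0]},
    {"slide": [0,0.078,0.002],"turn": [0,0,0]},
    {"slide": [0,0.078,0.002],"turn": [0,0,0]}
  ]
}}

```text
t: 6.53
tool_pos: [0.5795, 0.0682, 0.3921]
orientation: [2.154, 2.286, 0.001]
force: [0.2, -0.9, 0.2]
opening: 0.0004
```

Emit:
{"name": "arm_command", "arguments": {
  "motion": [
    {"slide": [0,0.078,0.002],"turn": [0,0,0]},
    {"slide": [0,0.078,0.002],"turn": [0,0,0]},
    {"slide": [0,0.078,0.002],"turn": [0,0,0]},
    {"slide": [0,0.078,0.002],"turn": [0,0,0]},
    {"slide": [0,0.078,0.002],"turn": [0,0,0]}
  ]
}}

```text
t: 6.95
tool_pos: [0.7352, 0.0775, 0.3878]
orientation: [2.155, 2.286, 0.0]
force: [0.3, 0.5, 0.9]
opening: -0.0
```

```bash
python3 - <<'E'
from h import *
from plant import robot
c=robot.read_camera("side");cv2.imwrite("pics/i_side.png",c["pixels"])
c=robot.read_camera("wrist");cv2.imwrite("pics/i_wrist.png",c["pixels"]);np.savez("pics/i_wrist.npz",K=c["intrinsics"],T=c["T"],p=c["pixels"])
s=robot.read_state();show(s);
plan(s,(160,62.5,122),0,1)
E
```

```text
t 7.05 tip jig [165.6  61.5 197.1] F jig [ 0.23  0.36 -1.07] open 0.0005
total turn shares [-0.009 -0.    -0.001] slide shares no-turn frame [ 0.002 -0.015  0.188] in final frame [ 0.003 -0.016  0.188]
[ 0.002 -0.015  0.188] [-0.009 -0.    -0.001]
```

View pics/i_side.png

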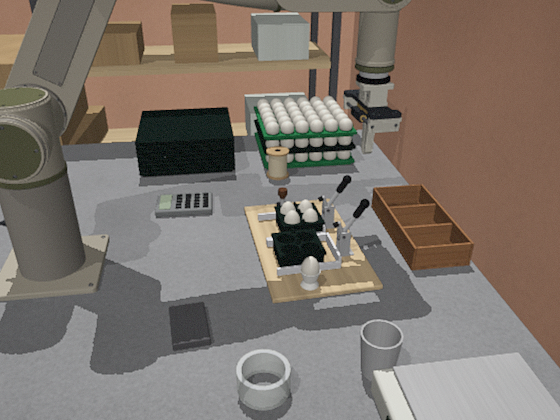

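View pics/i_wrist.png

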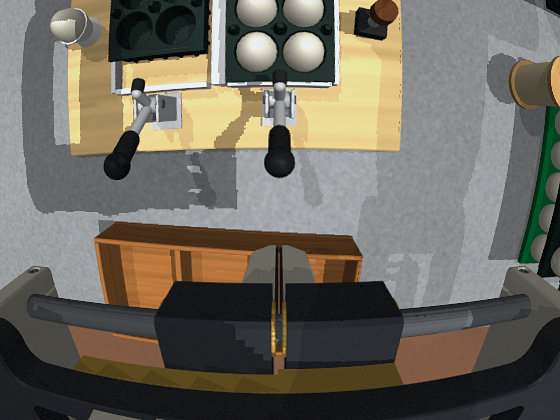

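Emit:
{"name": "arm_command", "arguments": {
  "motion": [
    {"slide": [0,0,0.05],"turn": [0,0,0]},
    {"slide": [0,0,0.05],"turn": [0,0,0]},
    {"slide": [0,0,0.05],"turn": [0,0,0]},
    {"slide": [0.002,0,0.038],"turn": [0,0,0]},
    {"slide": [0,0,0],"turn": [0,0,0]}
  ]
}}

```text
t: 7.47
tool_pos: [0.7321, 0.0782, 0.3086]
orientation: [-2.151, -2.283, 0.007]
force: [-0.5, -0.1, -0.4]
opening: 0.0007
```

```bash
python3 - <<'E'
from h import *
from plant import robot
d=load('pics/i_wrist.npz');print('ball',wj(plane(rayf(d[0],d[1],(279,163)),.136)))
c=robot.read_camera("side");cv2.imwrite("pics/j_side.png",cv2.resize(c["pixels"][130:290,250:450],None,fx=3.5,fy=3.5,interpolation=cv2.INTER_CUBIC))
s=robot.read_state();show(s);
E
```

```text
ball [123.26395604  61.85066013 136.        ]
t 7.52 tip jig [161.7  62.8 125.1] F jig [-0.11 -0.3  -0.22] open 0.0004
```

View pics/j_side.png

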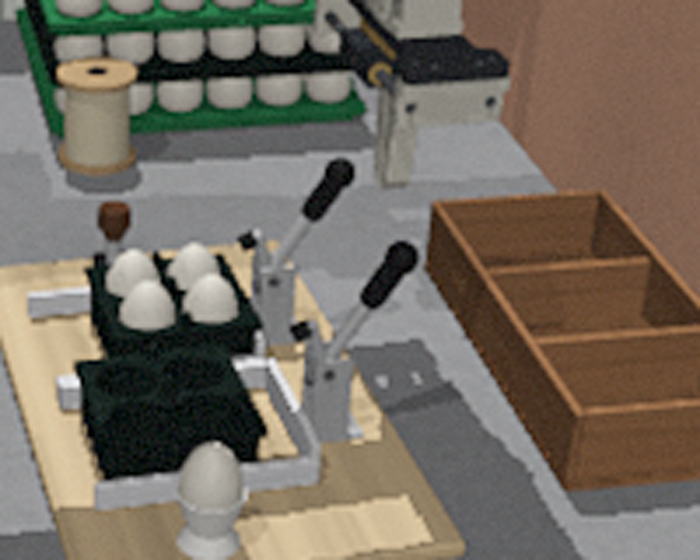

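Emit:
{"name": "arm_command", "arguments": {
  "motion": [
    {"slide": [0,-0.02,0.005],"turn": [0,0,0]},
    {"slide": [0,-0.02,0.005],"turn": [0,0,0]},
    {"slide": [0,-0.02,0],"turn": [0,0,0]},
    {"slide": [0,-0.02,0],"turn": [0,0,0]},
    {"slide": [0,-0.02,0],"turn": [0,0,0]}
  ]
}}

```text
t: 7.93
tool_pos: [0.6969, 0.0758, 0.3172]
orientation: [2.147, 2.278, 0.019]
force: [12.5, 1.0, 10.3]
opening: 0.0003
```

```bash
python3 - <<'E'
from h import *
from plant import robot
c=robot.read_camera("side");cv2.imwrite("pics/k_side.png",cv2.resize(c["pixels"][130:290,250:450],None,fx=3.5,fy=3.5,interpolation=cv2.INTER_CUBIC))
s=robot.read_state();show(s);
E
```

```text
t 7.98 tip jig [128.1  62.4 131. ] F jig [ 8.96 -0.57  4.6 ] open 0.0003
```

View pics/k_side.png

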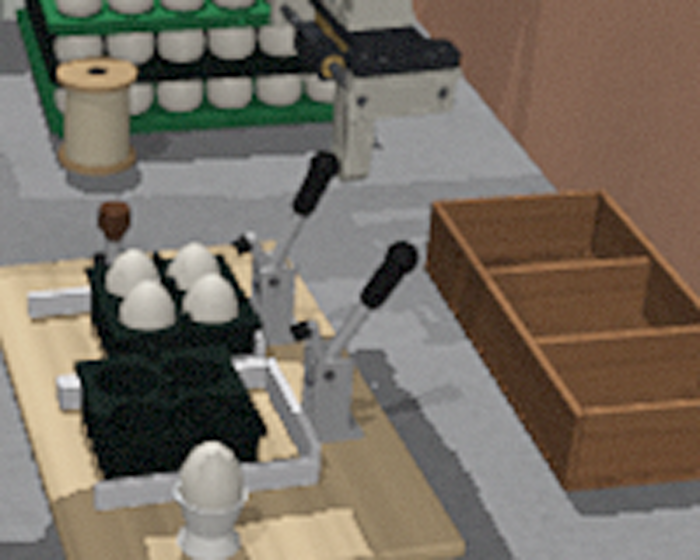

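Emit:
{"name": "arm_command", "arguments": {
  "motion": [
    {"slide": [0,-0.015,0.015],"turn": [0,0,0]},
    {"slide": [0,-0.02,0.005],"turn": [0,0,0]},
    {"slide": [0,-0.02,0],"turn": [0,0,0]},
    {"slide": [0,-0.02,0],"turn": [0,0,0]},
    {"slide": [0,-0.02,0],"turn": [0,0,0]}
  ]
}}

```text
t: 8.4
tool_pos: [0.6566, 0.0735, 0.3052]
orientation: [2.152, 2.283, 0.006]
force: [0.6, -0.8, 0.4]
opening: 0.0006
```

```bash
python3 - <<'E'
from h import *
from plant import robot
c=robot.read_camera("side");cv2.imwrite("pics/l_side.png",cv2.resize(c["pixels"][130:290,250:450],None,fx=3.5,fy=3.5,interpolation=cv2.INTER_CUBIC))
s=robot.read_state();show(s);
E
```

```text
t 8.45 tip jig [ 85.8  62.7 118.7] F jig [1.91 0.3  0.07] open 0.0005
```

View pics/l_side.png

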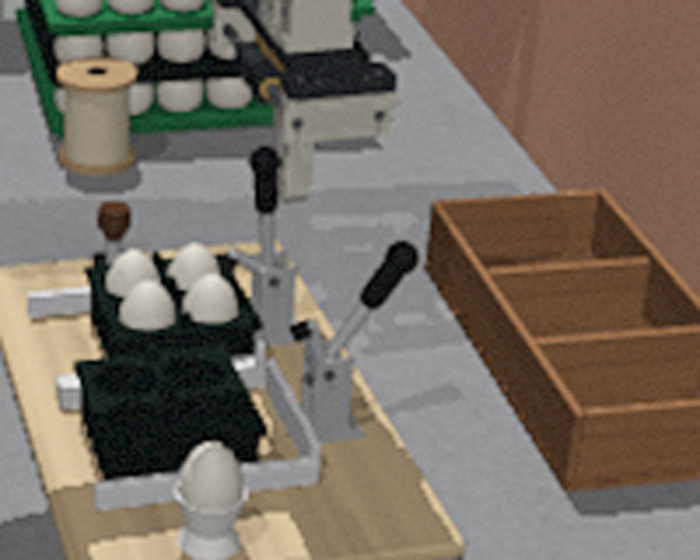

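Nearly past centre; a little further.

Emit:
{"name": "arm_command", "arguments": {
  "motion": [
    {"slide": [0,-0.02,0],"turn": [0,0,0]},
    {"slide": [0,-0.02,0],"turn": [0,0,0]},
    {"slide": [0,0,0],"turn": [0,0,0]},
    {"slide": [0,0,0],"turn": [0,0,0]},
    {"slide": [0,0,0],"turn": [0,0,0]}
  ]
}}

```text
t: 8.87
tool_pos: [0.6406, 0.0726, 0.3029]
orientation: [2.154, 2.285, 0.002]
force: [0.2, -0.3, -0.5]
opening: -0.0
```

```bash
python3 - <<'E'
from h import *
from plant import robot
c=robot.read_camera("side");cv2.imwrite("pics/m_side.png",cv2.resize(c["pixels"][130:290,250:450],None,fx=3.5,fy=3.5,interpolation=cv2.INTER_CUBIC))
s=robot.read_state();show(s);
E
```

```text
t 8.92 tip jig [ 70.5  62.6 116.6] F jig [-0.11 -0.01 -0.53] open 0.0006
```

View pics/m_side.png

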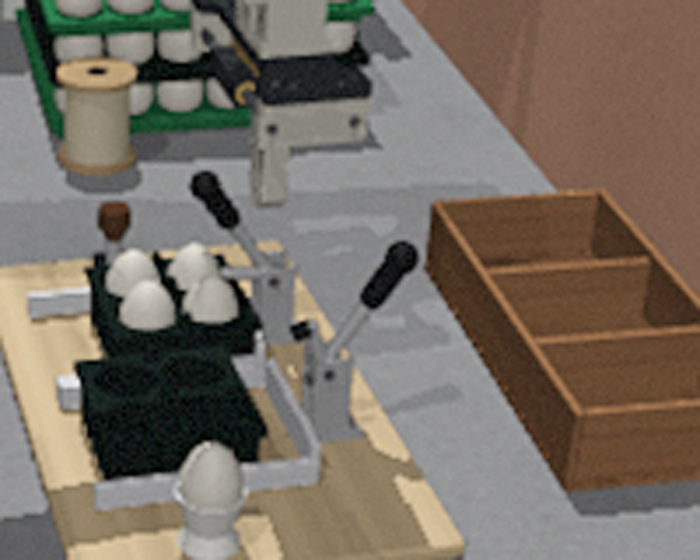

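Emit:
{"name": "arm_command", "arguments": {
  "motion": [
    {"slide": [0,0.02,-0.02],"turn": [0,0,0]},
    {"slide": [0,0.04,-0.06],"turn": [0,0,0]},
    {"slide": [0,0.04,-0.06],"turn": [0,0,0]},
    {"slide": [0,0.04,-0.06],"turn": [0,0,0]},
    {"slide": [0,0.02,-0.04],"turn": [0,0,0]}
  ]
}}

```text
t: 9.33
tool_pos: [0.7056, 0.0764, 0.4008]
orientation: [2.153, 2.284, 0.004]
force: [1.0, 1.0, 0.5]
opening: -0.0
```

Emit:
{"name": "arm_command", "arguments": {
  "motion": [
    {"slide": [0,0,0],"turn": [0,0,0]},
    {"slide": [0,0,0],"turn": [0,0,0]},
    {"slide": [0,0,0],"turn": [0,0,0]},
    {"slide": [0,0,0],"turn": [0,0,0]},
    {"slide": [0,0,0],"turn": [0,0,0]}
  ]
}}

```text
t: 9.75
tool_pos: [0.7032, 0.0764, 0.3957]
orientation: [-2.153, -2.285, 0.004]
force: [-0.4, 0.4, 0.3]
opening: 0.0003
```

```bash
python3 - <<'E'
from h import *
from plant import robot
for n in ["side","wrist","scene"]:
    c=robot.read_camera(n);np.savez(f"pics/n_{n}.npz",K=c["intrinsics"],T=c["T"],p=c["pixels"])
    p=c["pixels"]
    if n=="side": p=cv2.resize(p[165:300,235:385],None,fx=4.4,fy=4.4,interpolation=cv2.INTER_CUBIC)
    if n=="scene": p=cv2.resize(p[200:320,185:365],None,fx=4.4,fy=4.4,interpolation=cv2.INTER_CUBIC)
    if n=="wrist": p=cv2.resize(p[0:250,40:440],None,fx=2,fy=2,interpolation=cv2.INTER_CUBIC)
    cv2.imwrite(f"pics/n_{n}.png",p)
s=robot.read_state();show(s);
E
```

```text
t 9.90 tip jig [133.   62.6 211. ] F jig [-0.63  0.89  0.57] open 0.0006
```

View pics/n_side.png

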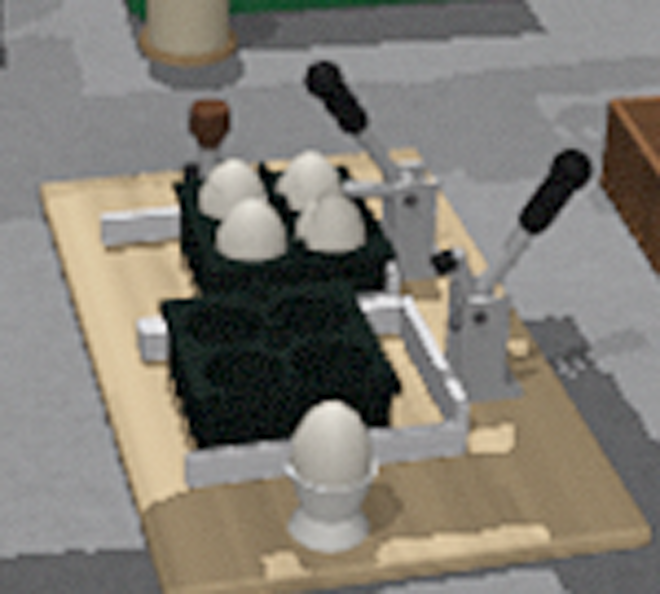

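View pics/n_scene.png

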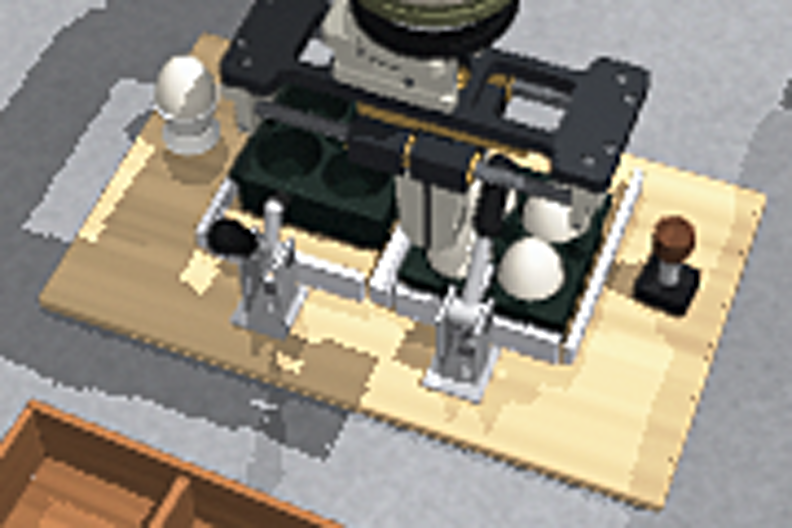

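View pics/n_wrist.png

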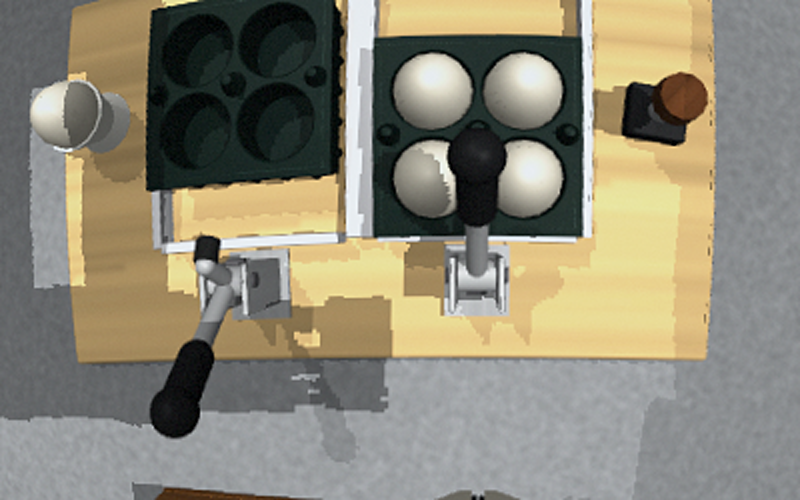

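```bash
python3 - <<'E'
from h import *
W=load('pics/n_wrist.npz');D=load('pics/n_side.npz')
w=lambda x,y:(40+x/2-.25,y/2-.25)
b,e=tri([rayf(*W[:2],w(477,156)),ray(*D[:2],np.array((324,78))/4.4+[234.6,164.6])])
j=wj(b);print(j,e,'lever',np.arctan2(48,74)-np.arctan2(j[0]-74,j[2]-62))
b,e=tri([rayf(*W[:2],w(175,412)),ray(*D[:2],np.array((572,168))/4.4+[234.6,164.6])])
j=wj(b);print('right',j,e,'lever',np.arctan2(48,74)-np.arctan2(j[0]-74,j[2]-62))
for q in [(374,40),(580,40),(374,234),(582,234)]: print(wj(plane(rayf(*W[:2],w(*q)),.052)))
E
```

```text
[ 26.13981965  62.22979042 135.0317502 ] [np.float64(0.0005621981474477788), np.float64(0.0005621981474476439)] lever 1.1555403901680275
right [122.85081749 -63.54260179 135.34298668] [np.float64(0.00024036281749493263), np.float64(0.0002403628174951393)] lever -0.012157720053627585
[-46.54273912  11.00877095  52.        ]
[-46.58052748 113.56991988  52.        ]
[54.24092824 11.13451535 52.        ]
[ 54.1541763  114.59347707  52.        ]
```

Lever at about 1.155 rad, other lever at about 0, tray rim at or slightly past the stop line. The robot is clear, so I'm handing in.

```bash
python3 - <<'E'
from plant import robot
print(robot.close_job())
E
```

```text
the job is handed in; nothing more can be done
None
```

The egg tray, in the left bay, is pushed home against its end stop and clamped, and the job is handed in. No verdict is reported.

- **Push:** I pushed the tray with closed fingertips, tilted so they met its flank below the rim. It slid about 26 mm until the push force rose to about 10 N at the stop.
- **Lever:** I swept the left lever's ball towards the tray with the fingertips until it passed centre and snapped over by itself. Then I backed the arm off, up and away.
- **Last checks:**
  - The left lever measured about 1.155 rad from two views; the text gives 1.15 when it is clamped.
  - The right lever was still open, at about -0.01 rad.
  - In the pictures the empty tray, egg cup, stamp and spool look unmoved.
  - The fingertips were about 60 mm above everything below them, with no force beyond noise.
- **Did not fully agree:** The tray's rim edges read at jig x -46.5 and +54.2 mm, which puts its centre about 4 mm past home. I put this down to camera and pixel error and possibly the rim passing over the stop. It is on the safe side of the 5 mm limit.
- **Not measured:** I could not read the foot's contact force directly; I inferred it from the lever angle.

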